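# Ready the pancake griddle: lock it, ring it, set the dial

## Task

Get the pancake griddle ready: first take the steel locking pin from its wooden stand, put it upright through the slot in the griddle's front panel and feel along for the hidden hole until the pin drops fully home with its collar down on the panel. Then set every pancake ring on the table flat in a well of its own, and only after that turn the dial clockwise until its pointer stands at the marker tab. Let go of everything, and do not knock over or shove aside the other things on the table.

Things in the scene. Friction and masses are not known exactly. Their poses are not given: they have to be found in the camera images.
- well1 (a point): centre of the floor of a round well, 90 mm across, 5 mm deep, in the griddle's cooking plate (floor 65 mm, plate top 70 mm above the table); row nearer the robot, right. The fixed black griddle (290 x 310 x 70 mm) has six wells, two rows of three, 100 mm apart in x and 102 mm in y, and nearest the robot an 85 mm deep panel with slot and dial
- well2 (a point): centre of the floor of a round well, 90 mm across, 5 mm deep, in the griddle's cooking plate (floor 65 mm, plate top 70 mm above the table); row nearer the robot, middle
- well3 (a point): centre of the floor of a round well, 90 mm across, 5 mm deep, in the griddle's cooking plate (floor 65 mm, plate top 70 mm above the table); row nearer the robot, left
- well4 (a point): centre of the floor of a round well, 90 mm across, 5 mm deep, in the griddle's cooking plate (floor 65 mm, plate top 70 mm above the table); row farther from the robot, right
- well5 (a point): centre of the floor of a round well, 90 mm across, 5 mm deep, in the griddle's cooking plate (floor 65 mm, plate top 70 mm above the table); row farther from the robot, middle
- well6 (a point): centre of the floor of a round well, 90 mm across, 5 mm deep, in the griddle's cooking plate (floor 65 mm, plate top 70 mm above the table); row farther from the robot, left
- slot (a point): middle of the slot in the griddle's steel front panel, at the panel's top (70 mm up); axes x away from the robot, y left, z up. Slot 64 mm along y, 20 mm along x; panel 10 mm thick. 30 mm below the panel's top lies a flat bar with one hole (17.5 mm along y, 20 mm or more along x, 25 mm or more deep), on the slot's centre line, within 20 mm of its middle, hidden: it must be felt for
- dial (a joint): dial angle (rad, 0 to 2.8), growing clockwise seen from above; at 0 its pointer points along the slot's +y, at 1.57 along +x (away from the robot). It turns easily (0.04 N m) and stays where it is left. It starts between 0 and 0.5; the marker lies at 1.2 to 2.2
- dial_grip (a point): centre of the grip bar of the dial on the griddle's front panel, on the dial axis, 100 mm above the table (axes turn with the dial; the bar runs along y). Bar 14 mm wide, 44 mm long, from 80 to 110 mm above the table, on a round skirt of 52 mm diameter
- pointer (a point): tip of the dial's pointer (short white peg at the skirt's edge, at the +y end of the bar), 30 mm from the dial axis
- marker_tab (a point): wanted place of the pointer tip: 30 mm from the dial axis, just inside the small black tab (12 x 7 mm) that sticks out from the fixed aluminium collar round the dial. Where the tab sits differs from start to start
- pin_grip (a point): centre of the grip of the loose steel locking pin (about 0.12 kg), on its axis, 81 mm above the tip. Grip: upright bar 14 mm wide (x), 34 mm long (y), from 58 to 100 mm above the tip. Below: a stop collar 30 mm across (52 to 58 mm above the tip), a round shank 14 mm thick, bevelled tip. Starts upright in a fixed wooden stand (56 x 56 x 60 mm), collar on its top, shank in a 20 mm hole
- pin_tip (a point): the tip of the pin's shank, on its axis; z points up along the pin to the grip
- ring1_mid (a point): loose aluminium pancake ring (ring1; 3 to 5 of these alike rings are present), 76 mm across, 22 mm high, open above and below, 0.11 kg, standing on the table. The point is on its axis, 30 mm above its lower edge (z up). A dark wooden grip bar bridges it on thin struts: 14 mm wide (point x), 50 mm long (point y), from 42 to 60 mm above the lower edge
- ring2_mid (a point): loose aluminium pancake ring (ring2; 3 to 5 of these alike rings are present), 76 mm across, 22 mm high, open above and below, 0.11 kg, standing on the table. The point is on its axis, 30 mm above its lower edge (z up). A dark wooden grip bar bridges it on thin struts: 14 mm wide (point x), 50 mm long (point y), from 42 to 60 mm above the lower edge
- ring3_mid (a point): loose aluminium pancake ring (ring3; 3 to 5 of these alike rings are present), 76 mm across, 22 mm high, open above and below, 0.11 kg, standing on the table. The point is on its axis, 30 mm above its lower edge (z up). A dark wooden grip bar bridges it on thin struts: 14 mm wide (point x), 50 mm long (point y), from 42 to 60 mm above the lower edge
- ring4_mid (a point): loose aluminium pancake ring (ring4; 3 to 5 of these alike rings are present), 76 mm across, 22 mm high, open above and below, 0.11 kg, standing on the table. The point is on its axis, 30 mm above its lower edge (z up). A dark wooden grip bar bridges it on thin struts: 14 mm wide (point x), 50 mm long (point y), from 42 to 60 mm above the lower edge
- ring5_mid (a point): loose aluminium pancake ring (ring5; 3 to 5 of these alike rings are present), 76 mm across, 22 mm high, open above and below, 0.11 kg, standing on the table. The point is on its axis, 30 mm above its lower edge (z up). A dark wooden grip bar bridges it on thin struts: 14 mm wide (point x), 50 mm long (point y), from 42 to 60 mm above the lower edge
- shaker: small glass shaker, 38 mm across, 85 mm high, standing among the rings; a bystander, origin on its underside
- spatula: wooden spatula lying near the robot, 260 mm long; a bystander
- cups: stack of white cups, 77 mm across, 140 mm high; a bystander, origin on its underside
- mug: white mug, 80 mm across, 90 mm high; a bystander, origin on its underside
Not all that is in view belongs to the job. What is shaped like the part that bears pin_grip but purple or red is not meant.

How it is judged:
On the way, in this order (a step that is already met when the one before it is completed fails the run):
1. the locking pin stands fully home in the hidden hole (z of pin_tip in the frame of slot below -0.047 m and horizontal distance between pin_tip and slot below 0.035 m and angle between pin_tip's own z axis and vertical below 0.2 rad), for 0.2 s.
2. every ring lies flat in a well ((horizontal distance between ring1_mid and well1 below 0.0095 m or horizontal distance between ring1_mid and well2 below 0.0095 m or horizontal distance between ring1_mid and well3 below 0.0095 m or horizontal distance between ring1_mid and well4 below 0.0095 m or horizontal distance between ring1_mid and well5 below 0.0095 m or horizontal distance between ring1_mid and well6 below 0.0095 m) and z of ring1_mid in the frame of slot between 0.02 and 0.0275 m and angle between each of ring1_mid, ring2_mid, ring3_mid, ring4_mid, ring5_mid's own z axis and vertical below 0.04 rad and (horizontal distance between ring2_mid and well1 below 0.0095 m or horizontal distance between ring2_mid and well2 below 0.0095 m or horizontal distance between ring2_mid and well3 below 0.0095 m or horizontal distance between ring2_mid and well4 below 0.0095 m or horizontal distance between ring2_mid and well5 below 0.0095 m or horizontal distance between ring2_mid and well6 below 0.0095 m) and z of ring2_mid in the frame of slot between 0.02 and 0.0275 m and (horizontal distance between ring3_mid and well1 below 0.0095 m or horizontal distance between ring3_mid and well2 below 0.0095 m or horizontal distance between ring3_mid and well3 below 0.0095 m or horizontal distance between ring3_mid and well4 below 0.0095 m or horizontal distance between ring3_mid and well5 below 0.0095 m or horizontal distance between ring3_mid and well6 below 0.0095 m) and z of ring3_mid in the frame of slot between 0.02 and 0.0275 m and (horizontal distance between ring4_mid and well1 below 0.0095 m or horizontal distance between ring4_mid and well2 below 0.0095 m or horizontal distance between ring4_mid and well3 below 0.0095 m or horizontal distance between ring4_mid and well4 below 0.0095 m or horizontal distance between ring4_mid and well5 below 0.0095 m or horizontal distance between ring4_mid and well6 below 0.0095 m) and z of ring4_mid in the frame of slot between 0.02 and 0.0275 m and (horizontal distance between ring5_mid and well1 below 0.0095 m or horizontal distance between ring5_mid and well2 below 0.0095 m or horizontal distance between ring5_mid and well3 below 0.0095 m or horizontal distance between ring5_mid and well4 below 0.0095 m or horizontal distance between ring5_mid and well5 below 0.0095 m or horizontal distance between ring5_mid and well6 below 0.0095 m) and z of ring5_mid in the frame of slot between 0.02 and 0.0275 m), for 0.2 s.
3. the dial's pointer stands at the marker (horizontal distance between pointer and marker_tab below 0.004 m), for 0.2 s.
At the end, for the whole second after the job is handed in: Pin upright and fully home (collar within 5 mm of the panel); every ring flat in a well of its own, within 9.5 mm of its centre; pointer within 4 mm (7.5 degrees) of the marker; all released and at rest; bystanders neither knocked over nor shoved over 6 cm (all of step 1 and all of step 2 and horizontal distance between pointer and marker_tab below 0.004 m and velocity of joint dial below 0.05 rad/s); the robot touches nothing.
It fails at once if a bystander is shoved more than 6 cm from its place (distance of any of shaker, spatula, cups, mug from where it was at the start of the episode above 0.06 m).
It fails at once if a standing bystander is knocked over (angle between any of shaker, cups, mug's own z axis and vertical above 0.7 rad).
Of ring1, ring2, ring3, ring4, ring5 only 3 to 5 are there at a start; the rules pass over those that are not, and their reading is None.
At some moment in a run one of ring1, ring2, ring3, ring4, ring5 may be knocked a few centimetres aside while the robot is not near it.
It also fails if it takes over 210 s, if anything falls off the work surface, if the arm or the gripper's body presses on something with over 40 N, if the wrist force passes 120 N, or if a joint passes its speed limit or range.

## Robot

A 6-joint arm with a two-finger parallel gripper is mounted at the origin on the work surface. World frame = base frame: x ahead of the robot, y to its left, z up, the work surface at z = 0. Lengths are in m, angles in rad, forces in N, time in s.
With the tool pointing down it reaches from about 0.3 to 1 m from the base axis. Payload 5.1 kg.
Tool frame: the origin (TCP) lies on the centre line of the jaws, within the pads' length; the fingertips stand 11 mm ahead of it and the grasp point (between the pads) lies 8 mm behind it; z points along the fingers, y is the line along which they close (so a half turn about z gives the same grasp; the last joint's range is limited). The gripper opens to 95 mm and grips with 3 to 60 N. Pads are 20 mm wide; open, the fingers measure 119 mm over their backs; the gripper's body (75 mm by 180 mm) begins 59 mm behind the grasp point.
Start: joints at [1.216, 0.124, 1.65, -0, 1.367, -0.083], TCP at [0.175, 0.626, 0.226] pointing down, gripper open.
Joint ranges: [-2.61, 2.61], [-1.02, 2.33], [0.03, 2.71], [-1.35, 4.49], [0.32, 2.68], [-2.91, 2.91]. Speed limits (rad/s): [2.57, 2.57, 3.14, 3.14, 3.14, 3.14].

## Interface

Orientations are given as a rotation vector (axis times angle).
In Python, from rig import monitor, snapshot, workorder gives the robot as it stands.
- The arm moves only by the shell command python3 -m creep 'ROWS'. ROWS is JSON, one flat list of numbers, 7 for each row, row after row: the turn, a rotation vector about the tool's x, y, z in degrees, then the shift along the tool's x, y, z in cm, then the opening, from 0 (shut) to 1 (fully open). A call has 1 to 8 rows; each row is the pose to reach, as a shift and turn from the pose commanded when the call began, along the tool's axes at that moment; what a row does not reach only later rows make up. A row lasts 1/10 s, in which the tool goes at most 50 mm and 8.59 degrees, less where a joint would pass 70% of its speed; a pose out of reach is approached as far as the arm can. A call with a gripper value outside its range is refused whole. The fingers move at their own pace and stop on an object; the grip force is fixed at half the most. Time passes only in rows, so rows that repeat a pose let the fingers close. It gives the time, the measured TCP pose, the force, the opening and the grip force at its end, in the units of the state.
- monitor.sense(): the state, without advancing time (a new reading comes with each control period).
- snapshot(name): name is "scene" or "top" or "wrist"; returns a dict with "pixels" (420x560x3 uint8, red, green, blue), "intrinsics" (3x3 intrinsics, pixels), "R" (3x3) and "t" (3): a world point X has camera coordinates R X + t; the wrist camera has in their place "hand_eye" (4x4, takes a point from camera to tool coordinates, whose origin is the TCP and whose axes are the flange's). Camera axes: x right, y down, z forward; pixel columns grow to the right and rows downward; lengths in m; the calibration is good to about 2 mm. A picture is of the moment at which its call begins: read the wrist's pose just before it. There is no depth.
- workorder.finish_job(): hands the job in; it is judged then, once.
The state is a dict: "time": time; "joints": joint angles; "joint_velocities": joint speeds; "effort": joint torques, N m; "ee_pos": TCP position; "tool_rot": TCP orientation; "contact_force": force on the tool from outside, world axes, zero at the start; "torque": the same for the moment, N m; "width": opening from 0.0 (shut) to 1.0 (fully open); "finger_force": force on a finger pad.
Only numpy, scipy, OpenCV 4.12 (cv2) and the standard library are available. Lean on these libraries where they do the work, as an engineer would, in place of code of your own. Each camera call takes 0.05 s, during which the arm holds its last target. There are 200 camera calls.

## Working session

There is one attempt and no reset: what is moved stays moved. The work goes in short steps, Python scripts to look and compute and a shell command to move; the robot and the scene stay as the last step left them, time stands still between calls to the robot, and variables do not carry over. Pictures are saved under pics/ and viewed, at most 14 in all, crops included, and the job is handed in when it is done.

```bash
mkdir -p pics; ls
cat > h.py <<'E'
import numpy as np, cv2
from scipy.spatial.transform import Rotation as Ro
from rig import monitor, snapshot, workorder
def cam(name):
    s=monitor.sense(); d=snapshot(name)
    K=np.array(d["intrinsics"])
    if name=="wrist":
        H=np.array(d["hand_eye"]); Rt=Ro.from_rotvec(s["tool_rot"]).as_matrix()
        Rw=Rt@H[:3,:3]; c=Rt@H[:3,3]+np.array(s["ee_pos"])
    else:
        R=np.array(d["R"]); Rw=R.T; c=-R.T@np.array(d["t"])
    return np.array(d["pixels"]),K,Rw,c
def px2w(K,Rw,c,uv,z):
    r=Rw@np.linalg.inv(K)@np.array([uv[0],uv[1],1.]); return c+r*(z-c[2])/r[2]
def w2px(K,Rw,c,X):
    p=K@(Rw.T@(np.array(X)-c)); return p[:2]/p[2]
def save(name,im,s=1):
    im=cv2.resize(im,None,fx=s,fy=s,interpolation=cv2.INTER_CUBIC) if s!=1 else im
    cv2.imwrite("pics/"+name,im[:,:,::-1])
def rep():
    s=monitor.sense(); R=Ro.from_rotvec(s["tool_rot"]).as_matrix()
    print("t",round(s["time"],2),"p",np.round(s["ee_pos"],4),"x",np.round(R[:,0],3),"y",np.round(R[:,1],3),"z",np.round(R[:,2],3),"F",np.round(s["contact_force"],1),"w",round(s["width"],3),"ff",np.round(s["finger_force"],1))
def go(X,yaw=None):
    "shift in tool axes (cm) to world X; yaw = wanted direction angle of the tool y axis (deg, mod 180)"
    s=monitor.sense(); R=Ro.from_rotvec(s["tool_rot"]).as_matrix()
    print("shift",np.round(R.T@(np.array(X)-s["ee_pos"])*100,2))
    if yaw is not None:
        a=np.deg2rad(yaw); best=None
        for k in (0,np.pi):
            y=np.array([np.cos(a+k),np.sin(a+k),0]); z=np.array([0,0,-1.]); Rd=np.c_[np.cross(y,z),y,z]
            print("turn",np.round(Ro.from_matrix(R.T@Rd).as_rotvec(degrees=True),2), end=" ")
        print("j6",round(np.rad2deg(s["joints"][5]),1))
E
python3 - <<'E'
from h import *
rep()
for n in("top","scene"):
    im,K,Rw,c=cam(n); save(n+"0.png",im,1.4); np.savez(n+"0.npz",im=im,K=K,Rw=Rw,c=c); print(n,c,Rw[:,2])
E
```

```text
pics
t 0.0 p [0.1743 0.6255 0.2244] x [-0.963  0.268  0.   ] y [ 0.268  0.963 -0.002] z [-0.001 -0.002 -1.   ] F [ 0.7  0.3 -0.4] w 1.004 ff 0.0
top [ 0.48488283 -0.02743595  1.36231531] [ 0.04859572 -0.01703858 -0.99867319]
scene [1.28912809 0.1817631  0.80774259] [-0.72275468 -0.19107691 -0.66416511]
```

View pics/top0.png

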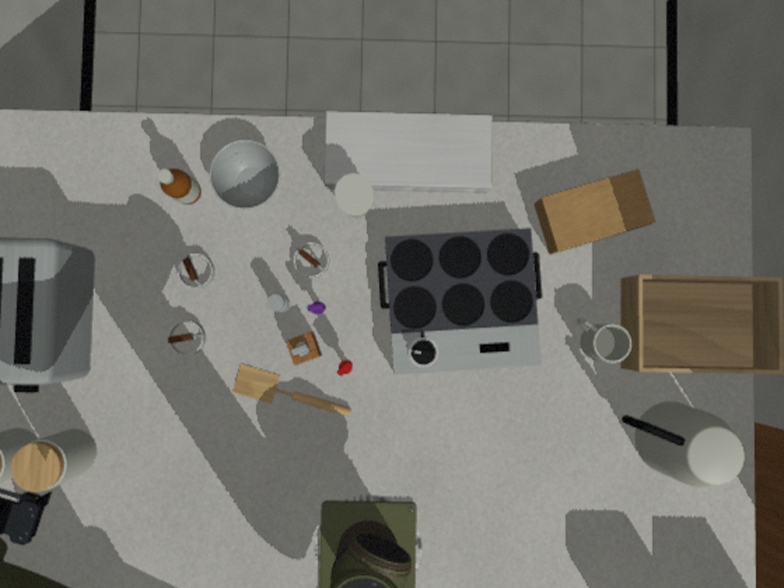

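View pics/scene0.png

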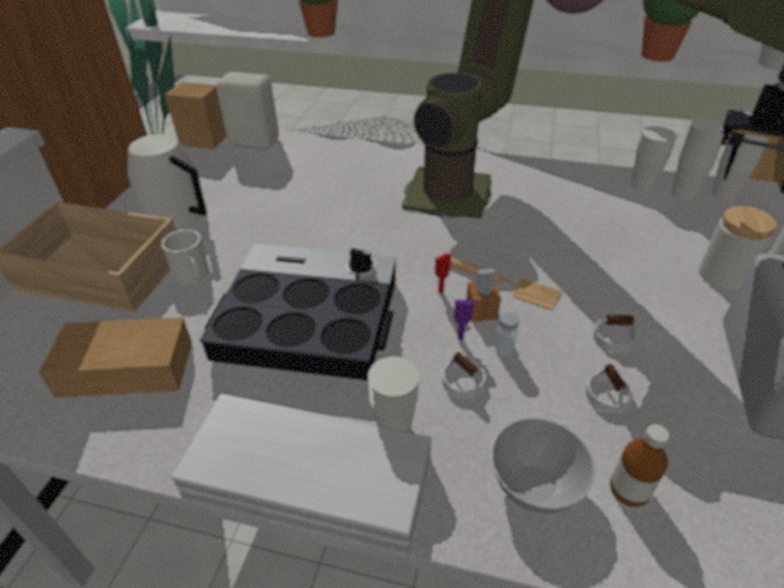

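Candidates for the pin (top view, 784x588 picture): the steel one in the wooden stand at (303,348); a purple look-alike at (317,308); a red one at (345,367). I choose the steel one in the stand. There are three rings, at (195,268), (187,338) and (311,257). The slot is at (494,348), the dial at (423,352) and the shaker at (278,302).

Run:
```python
from h import *
d=np.load("top0.npz"); K,Rw,c=d["K"],d["Rw"],d["c"]
f=lambda n,u,v,z: print(n,np.round(px2w(K,Rw,c,(u/1.4,v/1.4),z),3))
for i,(u,v) in enumerate([(512,301),(463,304),(415,307),(508,254),(460,257),(412,260)]): f("well%d"%(i+1),u,v,.07)
f("slot",494,348,.07);f("dial",424,352,.1);f("pin",300,348,.10)
f("standtop",303,348,.06)
for u,v in [(191,270),(182,338),(309,258)]: f("ringbar",u,v,.06)
for u,v in [(196,270),(187,338),(312,258)]: f("ringtop",u,v,.022)
f("shaker",277,302,.085);f("purple",317,308,.09);f("red",345,367,.09)
ims=d["im"]
a=cv2.resize(ims[215:275,190:265],(750,600),interpolation=cv2.INTER_CUBIC)
save("crop1.png",a)
```

```text
well1 [ 0.54  -0.293  0.07 ]
well2 [ 0.532 -0.189  0.07 ]
well3 [ 0.524 -0.089  0.07 ]
well4 [ 0.639 -0.283  0.07 ]
well5 [ 0.631 -0.182  0.07 ]
well6 [ 0.623 -0.081  0.07 ]
slot [ 0.441 -0.256  0.07 ]
dial [ 0.431 -0.107  0.1  ]
pin [0.435 0.146 0.1  ]
standtop [0.434 0.145 0.06 ]
ringbar [0.594 0.385 0.06 ]
ringbar [0.45  0.399 0.06 ]
ringbar [0.624 0.137 0.06 ]
ringtop [0.597 0.386 0.022]
ringtop [0.449 0.4   0.022]
ringtop [0.628 0.135 0.022]
shaker [0.528 0.198 0.085]
purple [0.517 0.114 0.09 ]
red [0.397 0.054 0.09 ]
```

View pics/crop1.png

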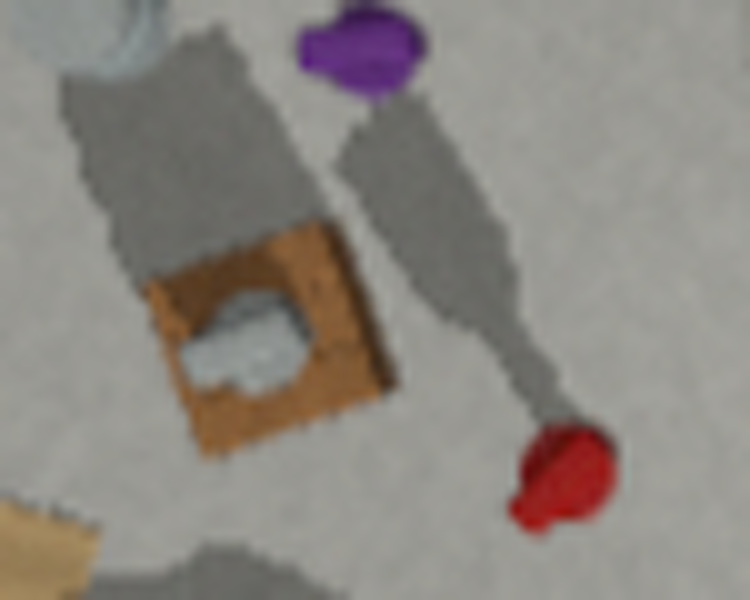

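The crop confirms it: the grey steel pin stands in the wooden stand at crop (250,345), with its bar along the stand's upper edge. Purple and red stand loose.

Run:
```python
from h import *
go([.435,.145,.28],18); d=snapshot("wrist"); print(np.round(d["hand_eye"],3), d["intrinsics"])
```

```text
shift [-38.01 -39.31  -5.48]
turn [-1.000e-01  4.000e-02  5.643e+01] turn [-5.0000e-02 -1.2000e-01 -1.2357e+02] j6 -4.7
[[-0.001 -0.964 -0.265  0.073]
 [ 1.    -0.001  0.     0.   ]
 [-0.001 -0.265  0.964 -0.158]
 [ 0.     0.     0.     1.   ]] [[348.98321471   0.         281.80861323]
 [  0.         348.98321471 211.35675265]
 [  0.           0.           1.        ]]
```

```bash
M='0,0,56.4,-38,-39.3,-5.5,1'; python3 -m creep '[0,0,56.4,-38,-39.3,-5.5,1,0,0,56.4,-38,-39.3,-5.5,1,0,0,56.4,-38,-39.3,-5.5,1,0,0,56.4,-38,-39.3,-5.5,1,0,0,56.4,-38,-39.3,-5.5,1,0,0,56.4,-38,-39.3,-5.5,1,0,0,56.4,-38,-39.3,-5.5,1,0,0,56.4,-38,-39.3,-5.5,1]'
python3 - <<'E'
from h import *
rep();go([.435,.145,.28],18)
E
```

```text
time: 0.95
ee_pos: [0.3645, 0.2744, 0.2657]
tool_rot: [1.847, 2.541, 0.0]
contact_force: [1.4, -0.4, 0.7]
width: 0.998
finger_force: 0.0
t 0.95 p [0.3645 0.2744 0.2657] x [-0.309  0.951  0.   ] y [0.951 0.309 0.   ] z [ 0.  0. -1.] F [ 1.4 -0.4  0.7] w 0.998 ff 0.0
shift [-14.48   2.71  -1.42]
turn [ 0.02 -0.   -0.02] turn [-0.0000e+00 -3.0000e-02  1.7998e+02] j6 12.2
```

```bash
python3 -m creep '[0,0,0,-14.5,2.7,-1.4,1,0,0,0,-14.5,2.7,-1.4,1,0,0,0,-14.5,2.7,-1.4,1,0,0,0,-14.5,2.7,-1.4,1,0,0,0,-14.5,2.7,-1.4,1]'
python3 - <<'E'
from h import *
rep(); im,K,Rw,c=cam("wrist"); save("w1.png",im,1.4); np.savez("w1.npz",im=im,K=K,Rw=Rw,c=c)
print(w2px(K,Rw,c,[.435,.145,.108])*1.4)
E
```

```text
time: 1.45
ee_pos: [0.4349, 0.146, 0.2794]
tool_rot: [-1.849, -2.539, 0.0]
contact_force: [0.3, 0.4, -0.4]
width: 0.998
finger_force: 0.0
t 1.45 p [0.4349 0.146  0.2794] x [-0.307  0.952  0.001] y [ 0.952  0.307 -0.001] z [-0.001  0.    -1.   ] F [ 0.3  0.4 -0.4] w 0.998 ff 0.0
[392.7404719  274.69745173]
```

View pics/w1.png

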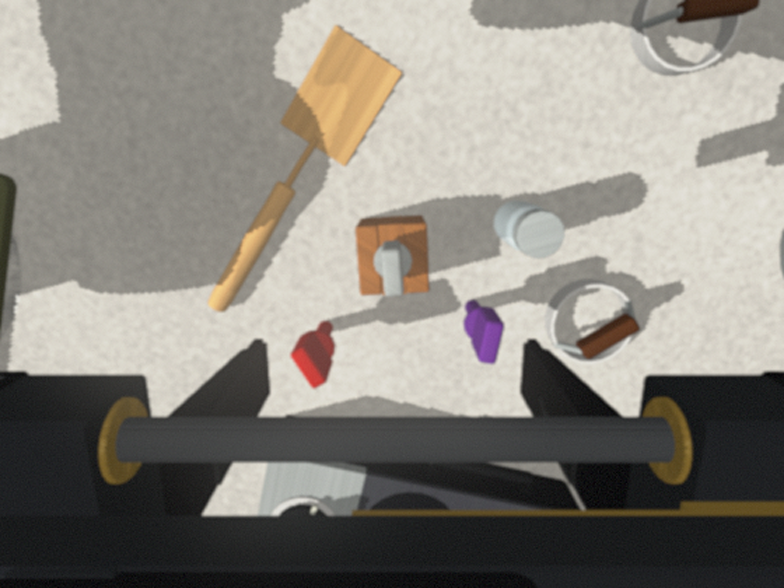

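The wrist view shows the pin's bar top face centred at about (392,269), running nearly along image v. The spatula, shaker, purple and red pins are clear of the fingers.

Run:
```python
from h import *
d=np.load("w1.npz"); K,Rw,c=d["K"],d["Rw"],d["c"]
P=px2w(K,Rw,c,(392/1.4,269/1.4),.108); print(P)
a=px2w(K,Rw,c,(390.5/1.4,246/1.4),.108);b=px2w(K,Rw,c,(393/1.4,293/1.4),.108);print(np.linalg.norm(a-b),np.rad2deg(np.arctan2(*(a-b)[[1,0]])))
go([P[0],P[1],.085],18)
```

```text
[0.43328575 0.14867486 0.108     ]
0.03315159554846104 110.72798478469902
shift [ 0.19 -0.04 19.43]
turn [-0.04 -0.04 -0.  ] turn [-6.0e-02  7.0e-02  1.8e+02] j6 -6.0
```

```bash
python3 -m creep '[0,0,-2,0.2,0,5,0.6,0,0,-2,0.2,0,10,0.6,0,0,-2,0.2,0,15,0.6,0,0,-2,0.2,0,18,0.6,0,0,-2,0.2,0,19.4,0.6,0,0,-2,0.2,0,19.4,0.6]' && python3 -m creep '[0,0,0,0,0,0,0,0,0,0,0,0,0,0,0,0,0,0,0,0,0,0,0,0,0,0,0,0,0,0,0,0,0,0,0,0,0,0,0,0,0,0]'
python3 - <<'E'
from h import *
rep()
E
```

```text
time: 2.1
ee_pos: [0.4321, 0.1495, 0.0837]
tool_rot: [-1.796, -2.574, 0.005]
contact_force: [-0.0, 0.2, 1.3]
width: 0.615
finger_force: 0.0
time: 2.7
ee_pos: [0.4341, 0.1485, 0.0859]
tool_rot: [-1.802, -2.574, 0.0]
contact_force: [-0.8, -0.1, 1.0]
width: 0.154
finger_force: 0.6
t 2.7 p [0.4341 0.1485 0.0859] x [-0.342  0.94   0.   ] y [ 0.94   0.342 -0.   ] z [-0. -0. -1.] F [-0.8 -0.1  1. ] w 0.154 ff 0.6
```

```bash
python3 -m creep '[0,0,0,0,0,0,0,0,0,0,0,0,0,0,0,0,0,0,0,-4,0,0,0,0,0,0,-8,0,0,0,0,0,0,-12,0,0,0,0,0,0,-14,0,0,0,0,0,0,-14,0]'
python3 - <<'E'
from h import *
rep()
go([.441,-.20,.23],4.5)
E
```

```text
time: 3.4
ee_pos: [0.4361, 0.149, 0.2293]
tool_rot: [1.799, 2.57, 0.008]
contact_force: [0.7, 0.3, -2.6]
width: 0.147
finger_force: 30.0
t 3.4 p [0.4361 0.149  0.2293] x [-0.342  0.94  -0.001] y [0.94  0.342 0.007] z [ 0.007  0.002 -1.   ] F [ 0.7  0.3 -2.6] w 0.147 ff 30.0
shift [-32.96 -11.49  -0.12]
turn [ 0.42 -0.   15.52] turn [ 1.0000e-02  6.0000e-01 -1.6448e+02] j6 -7.8
```

```bash
python3 -m creep '[0,0,15.5,-42,-15,0,0,0,0,15.5,-42,-15,0,0,0,0,15.5,-42,-15,0,0,0,0,15.5,-42,-15,0,0,0,0,15.5,-42,-15,0,0,0,0,15.5,-42,-15,0,0,0,0,15.5,-42,-15,0,0,0,0,15.5,-42,-15,0,0]' && python3 -m creep '[0,0,0,0,0,0,0,0,0,0,0,0,0,0,0,0,0,0,0,0,0]'
python3 - <<'E'
from h import *
rep(); go([.44,-.31,.23],4.5)
im,K,Rw,c=cam("wrist"); save("w2.png",im,1.4); np.savez("w2.npz",im=im,K=K,Rw=Rw,c=c)
print(w2px(K,Rw,c,[.441,-.256,.07])*1.4)
E
```

```text
time: 4.2
ee_pos: [0.4354, -0.2529, 0.2229]
tool_rot: [-2.13, -2.304, 0.0]
contact_force: [1.8, 0.4, -1.1]
width: 0.147
finger_force: 30.0
time: 4.5
ee_pos: [0.4362, -0.2502, 0.2238]
tool_rot: [-2.129, -2.306, -0.0]
contact_force: [-0.1, 0.7, -2.6]
width: 0.147
finger_force: 30.0
t 4.5 p [ 0.4362 -0.2502  0.2238] x [-0.079  0.997  0.002] y [ 0.997  0.079 -0.002] z [-0.002  0.002 -1.   ] F [-0.1  0.7 -2.6] w 0.147 ff 30.0
shift [-5.99 -0.09 -0.63]
turn [-0.12 -0.13  0.06] turn [   0.2    -0.18 -179.94] j6 -40.5
[399.82300722 288.99667479]
```

View pics/w2.png

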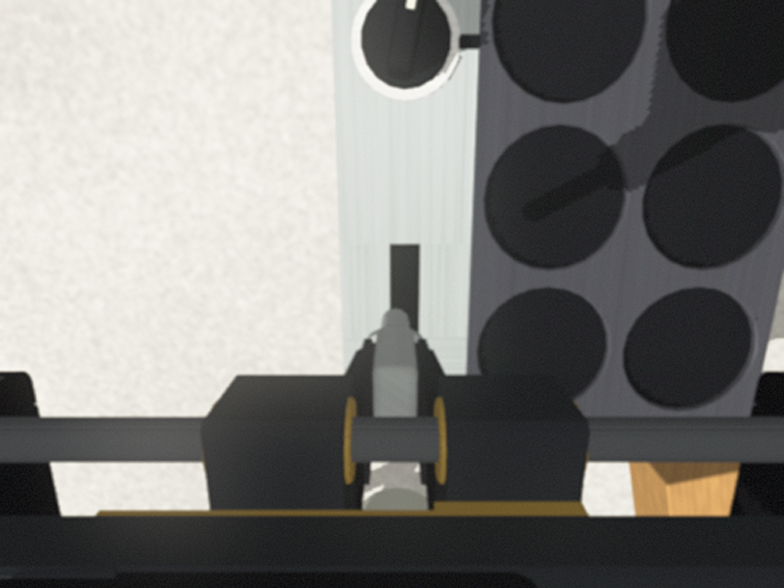

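The wrist view shows the slot's left end edge at row 244, columns 390–420. The pin tip is at about (395,314) and the dial skirt at (405,38), with its pointer at (411,3) and the black tab at (470,41). Well rims are near (554,197), (543,347), (712,197) and (686,348).

Run:
```python
from h import *
from scipy.optimize import least_squares
d=np.load("w2.npz"); K,Rw,c,im=d["K"],d["Rw"],d["c"],d["im"]
P=lambda u,v,z:px2w(K,Rw,c,(u/1.4,v/1.4),z)
W={2:P(554,196.5,.07),1:P(543,347,.07),5:P(712.5,196,.07),4:P(687,349,.07),3:P(570,28,.07)}
off={1:(0,-.102),2:(0,0),3:(0,.102),4:(.1,-.102),5:(.1,0),6:(.1,.102)}
def f(p):
    R=np.array([[np.cos(p[2]),-np.sin(p[2])],[np.sin(p[2]),np.cos(p[2])]])
    return np.concatenate([p[:2]+R@off[k]-W[k][:2] for k in W])
r=least_squares(f,[.53,-.19,.08]); print(r.x,np.round(r.fun*1000,1))
th=r.x[2]; ey=np.array([-np.sin(th),np.cos(th)]); ex=np.array([ey[1],-ey[0]])
e=P(405,244,.07)[:2]; s=e-.032*ey; print("slot",s,"slot in well2 frame",(s-r.x[:2])@ex,(s-r.x[:2])@ey)
print("edges", [(P(u,244,.07)[:2]-r.x[:2])@ex for u in(390,420)])
# panel edges at row 244
print("tip at z.147",P(395,314,.147)); rep()
for z,n,u,v in((.08,"skirt",405,38),(.08,"tab",470,41),(.08,"pointer",411,3)): q=P(u,v,z)[:2]; print(n,q,(q-r.x[:2])@ex,(q-r.x[:2])@ey)
save("w2c.png",cv2.resize(im[200:300,230:350],(720,600),interpolation=cv2.INTER_CUBIC))
```

```text
[ 0.53258596 -0.18980165  0.08290244] [ 0.1 -1.2 -0.5 -2.6  1.  -1.   1.2 -0.7 -1.8  5.4]
slot [ 0.44452711 -0.25782851] slot in well2 frame -0.09338956035291461 -0.06050129983707014
edges [np.float64(-0.10304322201773089), np.float64(-0.08373748836366612)]
tip at z.147 [ 0.43742521 -0.24948198  0.147     ]
t 4.55 p [ 0.4364 -0.25    0.2243] x [-0.08   0.997  0.002] y [ 0.997  0.08  -0.001] z [-0.002  0.001 -1.   ] F [-0.4  0.5 -1.5] w 0.147 ff 30.0
skirt [ 0.43173313 -0.10847046] -0.09377163116556811 0.08940323367115324
tab [ 0.46821918 -0.10713435] -0.05730024629918799 0.08771343227367395
pointer [ 0.43355195 -0.09079647] -0.0904955119997235 0.10686590333341574
```

View pics/w2c.png

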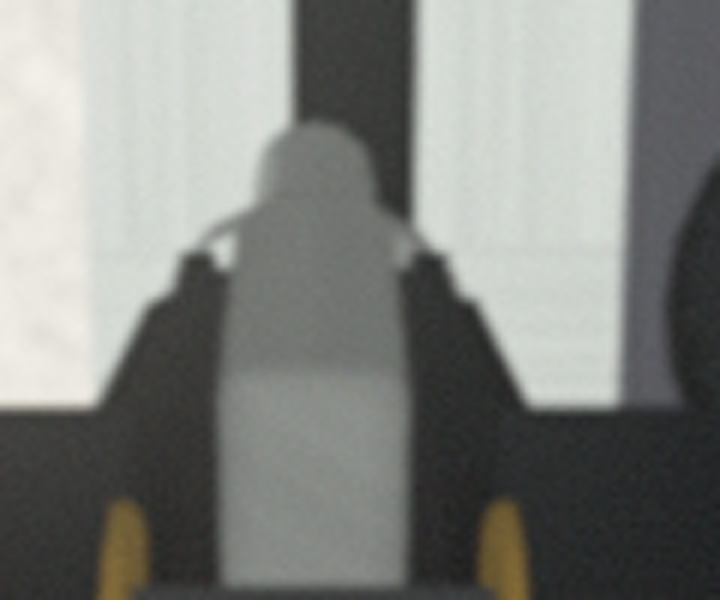

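Run:
```python
from h import *
go([.4453,-.2778,.165],4.75)
```

```text
shift [-2.85  0.67  5.93]
turn [-0.08 -0.09 -0.14] turn [-1.4000e-01  1.3000e-01  1.7986e+02] j6 -40.5
```

```bash
python3 -m creep '[0,0,0,-2.8,0.7,0,0,0,0,0,-2.8,0.7,3,0,0,0,0,-2.8,0.7,5.8,0,0,0,0,-2.8,0.7,5.8,0,0,0,0,-2.8,0.7,5.8,0]' && python3 -m creep '[0,0,0,0,0,1,0,0,0,0,0,0,2,0,0,0,0,0,0,2.5,0,0,0,0,0,0,3,0,0,0,0,0,0,3.5,0,0,0,0,0,0,3.5,0]'
python3 - <<'E'
from h import *
rep()
E
```

```text
time: 5.05
ee_pos: [0.446, -0.2775, 0.1676]
tool_rot: [-2.129, -2.309, 0.0]
contact_force: [0.6, -1.3, -0.4]
width: 0.146
finger_force: 30.0
time: 5.65
ee_pos: [0.4455, -0.2785, 0.1318]
tool_rot: [-2.131, -2.306, 0.0]
contact_force: [-0.4, 0.6, -1.4]
width: 0.149
finger_force: 30.0
t 5.65 p [ 0.4455 -0.2785  0.1318] x [-0.079  0.997  0.001] y [ 0.997  0.079 -0.001] z [-0.001  0.001 -1.   ] F [-0.4  0.6 -1.4] w 0.149 ff 30.0
```

```bash
python3 -m creep '[0,0,0,0,0,0.5,0,0,0,0,0,0,1,0,0,0,0,0,0,1.3,0,0,0,0,0,0,1.6,0,0,0,0,0,0,1.8,0,0,0,0,0,0,1.8,0]'
python3 - <<'E'
from h import *
rep()
E
```

```text
time: 6.25
ee_pos: [0.4462, -0.2791, 0.1177]
tool_rot: [-2.131, -2.307, 0.001]
contact_force: [-6.0, 3.7, 14.3]
width: 0.145
finger_force: 30.0
t 6.25 p [ 0.4462 -0.2791  0.1177] x [-0.079  0.997 -0.   ] y [ 0.997  0.079 -0.001] z [-0.001 -0.    -1.   ] F [-6.   3.7 14.3] w 0.145 ff 30.0
```

```bash
python3 -m creep '[0,0,0,0,-0.1,-0.15,0,0,0,0,0.2,-0.1,-0.15,0,0,0,0,0.4,-0.1,-0.15,0,0,0,0,0.6,-0.1,-0.15,0,0,0,0,0.8,-0.1,-0.15,0,0,0,0,1.0,-0.1,-0.15,0,0,0,0,1.2,-0.1,-0.15,0]'
python3 - <<'E'
from h import *
rep()
E
```

```text
time: 6.95
ee_pos: [0.4452, -0.2684, 0.1178]
tool_rot: [2.128, 2.304, -0.001]
contact_force: [0.3, -4.1, 6.0]
width: 0.146
finger_force: 30.0
t 6.95 p [ 0.4452 -0.2684  0.1178] x [-0.079  0.997 -0.004] y [0.997 0.079 0.003] z [ 0.003 -0.004 -1.   ] F [ 0.3 -4.1  6. ] w 0.146 ff 30.0
```

Good sliding contact; continue.

```bash
python3 -m creep '[0,0,0,0.2,0,0,0,0,0,0,0.4,0,0,0,0,0,0,0.6,0,0,0,0,0,0,0.8,0,0,0,0,0,0,1.0,0,0,0,0,0,0,1.2,0,0,0,0,0,0,1.2,0,0,0]'
python3 - <<'E'
from h import *
rep()
E
```

```text
time: 7.65
ee_pos: [0.4428, -0.2547, 0.1159]
tool_rot: [-2.131, -2.307, 0.001]
contact_force: [-1.0, -1.2, -0.8]
width: 0.142
finger_force: 30.0
t 7.65 p [ 0.4428 -0.2547  0.1159] x [-0.079  0.997  0.   ] y [ 0.997  0.079 -0.001] z [-0.001  0.    -1.   ] F [-1.  -1.2 -0.8] w 0.142 ff 30.0
```

```bash
python3 -m creep '[0,0,0,0,0,0.2,0,0,0,0,0,0,0.4,0,0,0,0,0,0,0.6,0,0,0,0,0,0,0.6,0]'
python3 - <<'E'
from h import *
rep()
E
```

```text
time: 8.05
ee_pos: [0.4436, -0.256, 0.1103]
tool_rot: [2.13, 2.305, -0.001]
contact_force: [0.3, -5.0, -1.6]
width: 0.146
finger_force: 30.0
t 8.05 p [ 0.4436 -0.256   0.1103] x [-0.079  0.997 -0.003] y [0.997 0.079 0.001] z [ 0.002 -0.003 -1.   ] F [ 0.3 -5.  -1.6] w 0.146 ff 30.0
```

```bash
python3 -m creep '[0,0,0,-0.15,0,0.2,0,0,0,0,-0.15,0,0.5,0,0,0,0,-0.15,0,0.8,0,0,0,0,-0.15,0,1.1,0,0,0,0,-0.15,0,1.4,0,0,0,0,-0.15,0,1.6,0,0,0,0,-0.15,0,1.6,0]'
python3 - <<'E'
from h import *
rep()
E
```

```text
time: 8.75
ee_pos: [0.4432, -0.2566, 0.0959]
tool_rot: [-2.131, -2.307, 0.001]
contact_force: [-4.7, -0.7, 10.5]
width: 0.146
finger_force: 30.0
t 8.75 p [ 0.4432 -0.2566  0.0959] x [-0.079  0.997  0.   ] y [ 0.997  0.079 -0.001] z [-0.001  0.    -1.   ] F [-4.7 -0.7 10.5] w 0.146 ff 30.0
```

```bash
python3 -m creep '[0,0,0,0,0,0,0.5,0,0,0,0,0,0,0.5,0,0,0,0,0,0,0.5,0,0,0,0,0,-3,0.7,0,0,0,0,0,-8,1,0,0,0,0,0,-13,1,0,0,0,0,0,-17,1,0,0,0,0,0,-17,1]'
python3 - <<'E'
from h import *
rep(); go([.60,.136,.26],-45)
im,K,Rw,c=cam("wrist"); save("w3.png",im,1); np.savez("w3.npz",im=im,K=K,Rw=Rw,c=c)
E
```

```text
time: 9.55
ee_pos: [0.4457, -0.2578, 0.2716]
tool_rot: [2.124, 2.299, 0.003]
contact_force: [0.6, -1.1, 1.1]
width: 0.761
finger_force: 0.0
t 9.55 p [ 0.4457 -0.2578  0.2716] x [-0.079  0.997 -0.007] y [0.997 0.079 0.009] z [ 0.01  -0.006 -1.   ] F [ 0.6 -1.1  1.1] w 0.761 ff 0.0
shift [38.04 18.49  1.07]
turn [ 0.68  0.15 49.54] turn [  -0.18    0.82 -130.45] j6 -40.6
```

View pics/w3.png

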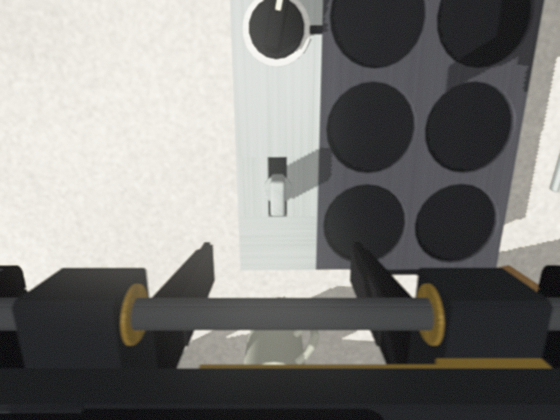

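The pin stands fully home with its collar down, at (278,195). The wells are at (370,127), (364,222), (469,127) and (456,222), and the tab at (316,29). I'll refine the well grid from this frame by rectifying it and fitting circles.

```bash
cat >> h.py <<'E'
def rect(K,Rw,c,im,x0,x1,y0,y1,z,s=2000):
    "metric view at height z: u=(x-x0)*s, v=(y1-y)*s"
    w=np.array([[x0,y1],[x1,y1],[x1,y0],[x0,y0]])
    src=np.float32([w2px(K,Rw,c,[*p,z]) for p in w]); dst=np.float32([[(p[0]-x0)*s,(y1-p[1])*s] for p in w])
    return cv2.warpPerspective(im,cv2.getPerspectiveTransform(src,dst),(int((x1-x0)*s),int((y1-y0)*s)))
E
python3 - <<'E'
from h import *
from scipy.optimize import least_squares
d=np.load("w3.npz"); K,Rw,c,im=d["K"],d["Rw"],d["c"],d["im"]
x0,x1,y0,y1=.47,.70,-.35,-.02
r=rect(K,Rw,c,im,x0,x1,y0,y1,.07); g=cv2.GaussianBlur(r.max(2),(5,5),0)
C=cv2.HoughCircles(g,cv2.HOUGH_GRADIENT,1.5,150,param1=40,param2=12,minRadius=84,maxRadius=96)
W=[np.array([u/2000+x0,y1-v/2000]) for u,v,_ in C[0]]; print(np.round(W,4).tolist(),C[0][:,2])
e=cv2.Canny(g,12,36); 
ys,xs=np.nonzero(e); X=np.c_[xs/2000+x0,y1-ys/2000]
off=np.array([(i*.1,j*.102) for i in(0,1) for j in(-1,0,1)])
def f(p):
    R=np.array([[np.cos(p[2]),-np.sin(p[2])],[np.sin(p[2]),np.cos(p[2])]])
    cc=p[:2]+off@R.T; D=np.linalg.norm(X[:,None]-cc,axis=2)-.045
    return D[np.arange(len(D)),np.abs(D).argmin(1)]
q=least_squares(f,[.5326,-.190,.083],loss="soft_l1",f_scale=.001); print(np.round(q.x,4),np.median(np.abs(q.fun)))
R=np.array([[np.cos(q.x[2]),-np.sin(q.x[2])],[np.sin(q.x[2]),np.cos(q.x[2])]]); print(np.round(q.x[:2]+off@R.T,4))
E
python3 -m creep '[0,0,49.5,38,18.5,1,1,0,0,49.5,38,18.5,1,1,0,0,49.5,38,18.5,1,1,0,0,49.5,38,18.5,1,1,0,0,49.5,38,18.5,1,1,0,0,49.5,38,18.5,1,1,0,0,49.5,38,18.5,1,1,0,0,49.5,38,18.5,1,1]'
python3 - <<'E'
from h import *
rep(); go([.60,.136,.26],-45)
E
```

```text
[[0.5318999886512756, -0.1898999959230423], [0.6309000253677368, -0.18160000443458557], [0.5250999927520752, -0.08860000222921371], [0.6384000182151794, -0.28360000252723694], [0.6233999729156494, -0.08259999752044678], [0.5408999919891357, -0.29260000586509705]] [87.6  86.85 89.85 85.65 85.05 91.5 ]
[ 0.532  -0.1906  0.0784] 0.0021476428394856806
[[ 0.5399 -0.2923]
 [ 0.532  -0.1906]
 [ 0.524  -0.0889]
 [ 0.6396 -0.2845]
 [ 0.6316 -0.1828]
 [ 0.6237 -0.0811]]
time: 10.4
ee_pos: [0.5769, 0.0877, 0.2527]
tool_rot: [-2.901, -1.201, 0.006]
contact_force: [1.1, -0.4, 0.4]
width: 1.001
finger_force: 0.0
t 10.4 p [0.5769 0.0877 0.2527] x [ 0.707  0.707 -0.003] y [ 0.707 -0.708 -0.003] z [-0.004  0.    -1.   ] F [ 1.1 -0.4  0.4] w 1.001 ff 0.0
shift [ 5.05 -1.79 -0.74]
turn [-0.18  0.17 -0.03] turn [  0.27   0.28 179.97] j6 48.4
```

```bash
python3 -m creep '[0,0,0,3.5,-2,0,1,0,0,0,3.5,-2,0,1,0,0,0,3.5,-2,0,1]'
python3 - <<'E'
from h import *
rep()
im,K,Rw,c=cam("wrist"); save("w4.png",im,1.4); np.savez("w4.npz",im=im,K=K,Rw=Rw,c=c)
print(w2px(K,Rw,c,[.626,.136,.06])*1.4)
E
```

```text
time: 10.7
ee_pos: [0.5872, 0.1252, 0.2529]
tool_rot: [-2.9, -1.205, 0.007]
contact_force: [0.6, 0.3, 0.5]
width: 1.0
finger_force: 0.0
t 10.7 p [0.5872 0.1252 0.2529] x [ 0.705  0.709 -0.004] y [ 0.709 -0.705 -0.003] z [-0.004 -0.001 -1.   ] F [0.6 0.3 0.5] w 1.0 ff 0.0
[422.01902402 219.29343288]
```

View pics/w4.png

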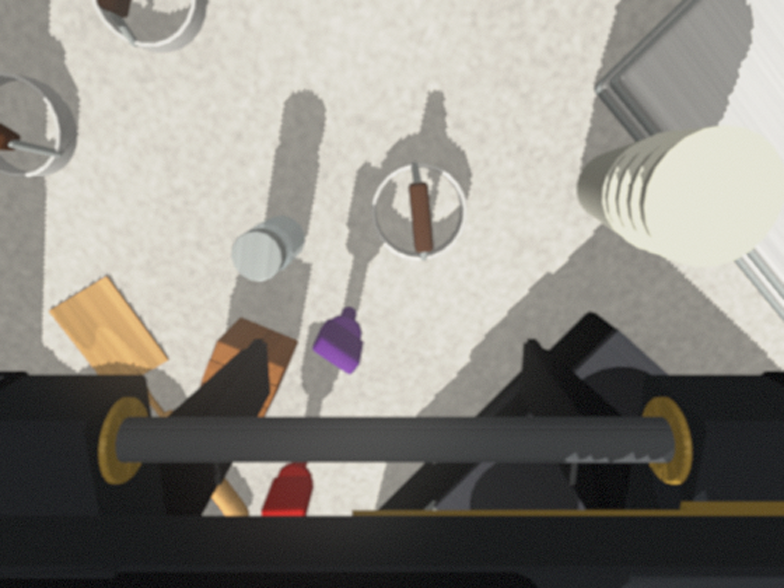

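The ring's dark bar runs from (417,183) to (424,251). The shaker (265,250), the purple pin and the cups are clear. I'll segment the bar numerically.

```bash
cat >> h.py <<'E'
def bar(K,Rw,c,im,X,h=.06,z=.06):
    "wooden bar near world X: centre, yaw of its normal (deg), length, width (mm)"
    r=rect(K,Rw,c,im,X[0]-h,X[0]+h,X[1]-h,X[1]+h,z); hsv=cv2.cvtColor(r,cv2.COLOR_RGB2HSV)
    m=((hsv[...,1]>90)&(hsv[...,2]<140)&((hsv[...,0]<15)|(hsv[...,0]>172))).astype(np.uint8)
    m=cv2.morphologyEx(m,cv2.MORPH_OPEN,np.ones((9,9)))
    cs=max(cv2.findContours(m,0,2)[0],key=cv2.contourArea); (u,v),_,_=R=cv2.minAreaRect(cs)
    b=cv2.boxPoints(R); e=[b[1]-b[0],b[2]-b[1]]; e=max(e,key=np.linalg.norm); L=sorted([np.linalg.norm(b[1]-b[0])/2,np.linalg.norm(b[2]-b[1])/2])
    a=np.rad2deg(np.arctan2(-e[1],e[0]))+90; a=(a+90)%180-90
    C=np.array([X[0]-h+u/2000,X[1]+h-v/2000]); print("bar",np.round(C,4),"closing yaw",round(a,1),"size",np.round(L,1)); return C,a
E
python3 - <<'E'
from h import *
d=np.load("w4.npz"); K,Rw,c,im=[d[k] for k in("K","Rw","c","im")]
C,a=bar(K,Rw,c,im,[.626,.136]); go([*C,.10],a)
E
```

```text
bar [0.6261 0.1376] closing yaw -39.1 size [10.7 46.1]
shift [ 3.73  1.83 15.32]
turn [-0.13  0.17 -5.86] turn [  0.26   0.2  174.14] j6 51.8
```

```bash
python3 -m creep '[0,0,-5.9,3.7,1.8,5,0.5,0,0,-5.9,3.7,1.8,10,0.5,0,0,-5.9,3.7,1.8,15,0.5,0,0,-5.9,3.7,1.8,19,0.5,0,0,-5.9,3.7,1.8,20.8,0.5,0,0,-5.9,3.7,1.8,20.8,0.5,0,0,-5.9,3.7,1.8,20.8,0.5]' && python3 -m creep '[0,0,0,0,0,0,0,0,0,0,0,0,0,0,0,0,0,0,0,0,0,0,0,0,0,0,0,0,0,0,0,0,0,0,0,0,0,0,0,0,0,0]'
python3 - <<'E'
from h import *
rep()
E
```

```text
time: 11.45
ee_pos: [0.6273, 0.1368, 0.0479]
tool_rot: [2.838, 1.348, -0.0]
contact_force: [-0.3, -0.2, 0.2]
width: 0.515
finger_force: 0.0
time: 12.05
ee_pos: [0.6275, 0.1382, 0.0481]
tool_rot: [2.836, 1.351, 0.001]
contact_force: [-0.6, -0.3, 2.7]
width: 0.144
finger_force: 30.0
t 12.05 p [0.6275 0.1382 0.0481] x [0.63  0.776 0.   ] y [ 0.776 -0.63   0.   ] z [ 0.001  0.    -1.   ] F [-0.6 -0.3  2.7] w 0.144 ff 30.0
```

```bash
python3 -m creep '[0,0,0,0,0,-5,0,0,0,0,0,0,-10,0,0,0,0,0,0,-16,0,0,0,0,0,0,-16,0,0,0,-43.5,-17.3,13.5,-16,0,0,0,-43.5,-17.3,13.5,-16,0,0,0,-43.5,-17.3,13.5,-16,0,0,0,-43.5,-17.3,13.5,-16,0]'
python3 - <<'E'
from h import *
rep(); go([.6237,-.0811,.13],4.5)
E
```

```text
time: 12.85
ee_pos: [0.6228, -0.0551, 0.2061]
tool_rot: [-2.329, -2.106, 0.002]
contact_force: [0.7, -1.3, -1.9]
width: 0.146
finger_force: 30.0
t 12.85 p [ 0.6228 -0.0551  0.2061] x [0.1   0.995 0.   ] y [ 0.995 -0.1   -0.002] z [-0.002  0.    -1.   ] F [ 0.7 -1.3 -1.9] w 0.146 ff 30.0
shift [-2.57  0.37  7.61]
turn [-1.000e-01 -1.000e-02 -1.025e+01] turn [-2.0000e-02  1.5000e-01  1.6975e+02] j6 -4.2
```

```bash
python3 -m creep '[0,0,-10.2,-2.6,0.4,0,0,0,0,-10.2,-2.6,0.4,0,0,0,0,-10.2,-2.6,0.4,4,0,0,0,-10.2,-2.6,0.4,7,0,0,0,-10.2,-2.6,0.4,8,0,0,0,-10.2,-2.6,0.4,8,0]'
python3 - <<'E'
from h import *
rep(); go([.6237,-.0811,.113],4.5)
E
```

```text
time: 13.45
ee_pos: [0.6232, -0.0788, 0.1247]
tool_rot: [-2.138, -2.296, 0.004]
contact_force: [-0.1, -0.2, -0.3]
width: 0.146
finger_force: 30.0
t 13.45 p [ 0.6232 -0.0788  0.1247] x [-0.071  0.997  0.002] y [ 0.997  0.071 -0.005] z [-0.005  0.001 -1.   ] F [-0.1 -0.2 -0.3] w 0.146 ff 30.0
shift [-0.24  0.04  1.16]
turn [-0.29 -0.1  -0.41] turn [-1.6000e-01  4.5000e-01  1.7959e+02] j6 -16.2
```

```bash
python3 -m creep '[0,0,0,-0.2,0,0.5,0,0,0,0,-0.2,0,0.8,0,0,0,0,-0.2,0,1.1,0,0,0,0,-0.2,0,1.3,0,0,0,0,-0.2,0,1.3,0]'
python3 - <<'E'
from h import *
rep()
E
```

```text
time: 13.95
ee_pos: [0.625, -0.082, 0.1146]
tool_rot: [2.141, 2.299, 0.0]
contact_force: [-0.2, -0.5, -1.3]
width: 0.144
finger_force: 30.0
t 13.95 p [ 0.625  -0.082   0.1146] x [-0.071  0.997 -0.   ] y [0.997 0.071 0.   ] z [ 0. -0. -1.] F [-0.2 -0.5 -1.3] w 0.144 ff 30.0
```

```bash
python3 -m creep '[0,0,0,0,0,0.2,0,0,0,0,0,0,0.4,0,0,0,0,0,0,0.4,0.4,0,0,0,0,0,0.4,0.5,0,0,0,0,0,0.4,0.5,0,0,0,0,0,-4,0.6,0,0,0,0,0,-9,0.8,0,0,0,0,0,-13,1]'
python3 - <<'E'
from h import *
rep(); go([.57,.36,.26],4.5)
im,K,Rw,c=cam("wrist"); save("w5.png",im,1); np.savez("w5.npz",im=im,K=K,Rw=Rw,c=c)
bar(K,Rw,c,im,[.6237,-.0811],z=.125)
E
```

```text
time: 14.75
ee_pos: [0.6252, -0.082, 0.2467]
tool_rot: [2.141, 2.298, 0.001]
contact_force: [1.3, 0.1, 0.2]
width: 0.595
finger_force: 0.0
t 14.75 p [ 0.6252 -0.082   0.2467] x [-0.071  0.997 -0.   ] y [0.997 0.071 0.001] z [ 0.001 -0.    -1.   ] F [1.3 0.1 0.2] w 0.595 ff 0.0
shift [44.48 -2.37 -1.34]
turn [ 0.06  0.01 -0.43] turn [ 2.0000e-02 -1.0000e-01  1.7957e+02] j6 -16.4
bar [ 0.6263 -0.084 ] closing yaw 4.3 size [14.2 48.8]
```

View pics/w5.png

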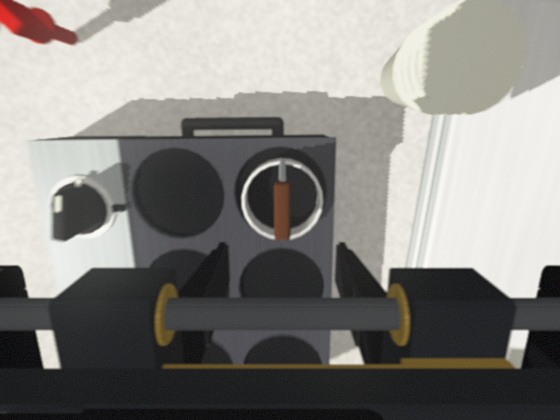

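The ring sits flat in the far-left well at (283,200), about 3–4 mm off centre. Now the second ring.

```bash
python3 -m creep '[0,0,0,44.5,-2.4,-2,1,0,0,0,44.5,-2.4,-2,1,0,0,0,44.5,-2.4,-2,1,0,0,0,44.5,-2.4,-2,1,0,0,0,44.5,-2.4,-2,1,0,0,0,44.5,-2.4,-2,1,0,0,0,44.5,-2.4,-2,1,0,0,0,44.5,-2.4,-2,1]' && python3 -m creep '[0,0,0,5,0,0,1,0,0,0,5,0,0,1,0,0,0,5,0,0,1]'
python3 - <<'E'
from h import *
rep()
im,K,Rw,c=cam("wrist"); save("w6.png",im,1); np.savez("w6.npz",im=im,K=K,Rw=Rw,c=c)
print(w2px(K,Rw,c,[.597,.386,.06]),w2px(K,Rw,c,[.45,.4,.06]))
for X in([.597,.386],[.45,.4]):
  C,a=bar(K,Rw,c,im,X)
  go([*C,.045],a)
E
```

```text
time: 15.6
ee_pos: [0.5745, 0.3165, 0.2621]
tool_rot: [2.141, 2.299, -0.0]
contact_force: [0.0, -1.2, 0.3]
width: 0.997
finger_force: 0.0
time: 15.9
ee_pos: [0.571, 0.3654, 0.2614]
tool_rot: [-2.138, -2.301, 0.002]
contact_force: [0.1, 0.3, -0.4]
width: 1.0
finger_force: 0.0
t 15.9 p [0.571  0.3654 0.2614] x [-0.073  0.997 -0.001] y [ 0.997  0.073 -0.001] z [-0.001 -0.001 -1.   ] F [ 0.1  0.3 -0.4] w 1.0 ff 0.0
[307.35748355 171.21633764] [164.72869522 147.06766868]
bar [0.592  0.3866] closing yaw -63.4 size [11.  35.8]
shift [ 2.1   2.23 21.66]
turn [-1.000e-02  8.000e-02  6.754e+01] turn [-9.0000e-02 -1.0000e-02 -1.1246e+02] j6 23.9
bar [0.4513 0.4008] closing yaw 9.0 size [ 9.5 41.1]
shift [  4.53 -11.7   21.67]
turn [-0.05  0.05 -4.87] turn [8.0000e-02 8.0000e-02 1.7513e+02] j6 23.9
```

View pics/w6.png

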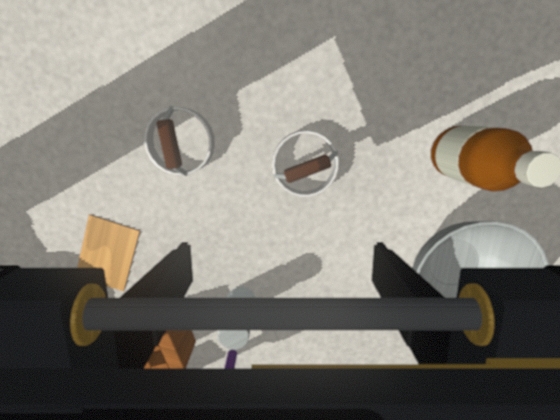

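Two rings: bars at (284,177)–(331,157) and (160,122)–(176,168). Both are clear of the shaker (235,330) and the bottle.

Run:
```python
from h import *
d=np.load("w6.npz"); K,Rw,c=[d[k] for k in("K","Rw","c")]
a=px2w(K,Rw,c,(284.5,177),.06);b=px2w(K,Rw,c,(330.5,157.5),.06);print((a+b)/2,np.linalg.norm(a-b))
P=(a+b)/2; go([P[0],P[1],.045],-63.2)
```

```text
[0.59659526 0.39002233 0.06      ] 0.051243246155312984
shift [ 2.41  2.71 21.66]
turn [-1.000e-02  8.000e-02  6.731e+01] turn [-9.0000e-02 -1.0000e-02 -1.1269e+02] j6 23.9
```

```bash
python3 -m creep '[0,0,67.3,2.4,2.7,2,0.5,0,0,67.3,2.4,2.7,4,0.5,0,0,67.3,2.4,2.7,6,0.5,0,0,67.3,2.4,2.7,8,0.5,0,0,67.3,2.4,2.7,10,0.5,0,0,67.3,2.4,2.7,12,0.5,0,0,67.3,2.4,2.7,14,0.5,0,0,67.3,2.4,2.7,15,0.5]'
python3 - <<'E'
from h import *
rep(); im,K,Rw,c=cam("wrist"); C,a=bar(K,Rw,c,im,[.5966,.389]); go([.5966,.390,.046],-63.2)
E
```

```text
time: 16.75
ee_pos: [0.5965, 0.3875, 0.1098]
tool_rot: [3.058, 0.715, -0.005]
contact_force: [-0.1, -1.0, -0.9]
width: 0.5
finger_force: 0.0
t 16.75 p [0.5965 0.3875 0.1098] x [ 0.896  0.443 -0.004] y [ 0.443 -0.896  0.   ] z [-0.003 -0.002 -1.   ] F [-0.1 -1.  -0.9] w 0.5 ff 0.0
bar [0.598  0.3884] closing yaw -65.6 size [11.5 45.4]
shift [ 0.23 -0.23  6.24]
turn [ 0.03  0.32 -0.66] turn [ 5.1000e-01 -5.0000e-02  1.7934e+02] j6 92.6
```

```bash
python3 -m creep '[0,0,0,0.1,0,3,0.5,0,0,0,0.1,0,6,0.5,0,0,0,0.1,0,6.4,0.5,0,0,0,0.1,0,6.4,0.5,0,0,0,0.1,0,6.4,0,0,0,0,0.1,0,6.4,0,0,0,0,0.1,0,6.4,0,0,0,0,0.1,0,6.4,0]' && python3 -m creep '[0,0,0,0,0,0,0,0,0,0,0,0,0,0,0,0,0,0,0,0,0]'
python3 - <<'E'
from h import *
rep()
E
```

```text
time: 17.6
ee_pos: [0.5983, 0.391, 0.0497]
tool_rot: [-3.056, -0.728, -0.003]
contact_force: [0.6, 0.2, -0.4]
width: 0.22
finger_force: 0.0
time: 17.9
ee_pos: [0.5981, 0.3908, 0.0492]
tool_rot: [-3.056, -0.728, -0.001]
contact_force: [-1.1, -1.0, 3.7]
width: 0.144
finger_force: 30.0
t 17.9 p [0.5981 0.3908 0.0492] x [0.893 0.451 0.001] y [ 0.451 -0.893  0.   ] z [ 0.001  0.    -1.   ] F [-1.1 -1.   3.7] w 0.144 ff 30.0
```

```bash
python3 -m creep '[0,0,0,0,0,-5,0,0,0,0,0,0,-10,0,0,0,0,0,0,-17,0,0,0,0,0,0,-17,0,0,0,-67.7,-22.9,52.7,-17,0,0,0,-67.7,-22.9,52.7,-17,0,0,0,-67.7,-22.9,52.7,-17,0,0,0,-67.7,-22.9,52.7,-17,0]'
python3 - <<'E'
from h import *
rep(); go([.6316,-.1828,.22],4.5)
E
```

```text
time: 18.7
ee_pos: [0.6085, 0.1914, 0.2176]
tool_rot: [-2.704, -1.599, 0.002]
contact_force: [0.1, -0.3, -1.1]
width: 0.145
finger_force: 30.0
t 18.7 p [0.6085 0.1914 0.2176] x [ 0.482  0.876 -0.001] y [ 0.876 -0.482 -0.001] z [-0.001 -0.    -1.   ] F [ 0.1 -0.3 -1.1] w 0.145 ff 30.0
shift [-31.67  20.06  -0.23]
turn [-6.000e-02  2.000e-02 -3.332e+01] turn [3.0000e-02 8.0000e-02 1.4668e+02] j6 41.5
```

```bash
python3 -m creep '[0,0,-33.2,-31.7,20,0,0,0,0,-33.2,-31.7,20,0,0,0,0,-33.2,-31.7,20,0,0,0,0,-33.2,-31.7,20,0,0,0,0,-33.2,-31.7,20,0,0,0,0,-33.2,-31.7,20,0,0,0,0,-33.2,-31.7,20,0,0,0,0,-33.2,-31.7,20,0,0]' && python3 -m creep '[0,0,0,0,0,0,0,0,0,0,0,0,0,0]'
python3 - <<'E'
from h import *
rep(); go([.6316,-.1828,.127],4.5)
E
```

```text
time: 19.5
ee_pos: [0.6284, -0.1842, 0.2176]
tool_rot: [-2.144, -2.295, 0.001]
contact_force: [0.4, -0.1, -0.8]
width: 0.146
finger_force: 30.0
time: 19.7
ee_pos: [0.6286, -0.1816, 0.2175]
tool_rot: [-2.143, -2.294, 0.0]
contact_force: [-0.9, 0.0, -1.6]
width: 0.142
finger_force: 30.0
t 19.7 p [ 0.6286 -0.1816  0.2175] x [-0.068  0.998  0.001] y [ 0.998  0.068 -0.001] z [-0.001  0.001 -1.   ] F [-0.9  0.  -1.6] w 0.142 ff 30.0
shift [-0.15  0.3   9.05]
turn [-0.07 -0.08 -0.6 ] turn [-1.200e-01  1.100e-01  1.794e+02] j6 -24.7
```

```bash
python3 -m creep '[0,0,-0.6,-0.1,0.3,4,0,0,0,-0.6,-0.1,0.3,7,0,0,0,-0.6,-0.1,0.3,9,0,0,0,-0.6,-0.1,0.3,9.6,0,0,0,-0.6,-0.1,0.3,10.1,0,0,0,-0.6,-0.1,0.3,10.5,0,0,0,-0.6,-0.1,0.3,10.5,0]'
python3 - <<'E'
from h import *
rep()
E
```

```text
time: 20.4
ee_pos: [0.6329, -0.1819, 0.1146]
tool_rot: [2.129, 2.308, 0.001]
contact_force: [0.2, -0.5, -1.4]
width: 0.148
finger_force: 30.0
t 20.4 p [ 0.6329 -0.1819  0.1146] x [-0.081  0.997 -0.001] y [0.997 0.081 0.002] z [ 0.002 -0.001 -1.   ] F [ 0.2 -0.5 -1.4] w 0.148 ff 30.0
```

Lower 3 mm more, release, rise and check; then the third ring.

```bash
python3 -m creep '[0,0,0,-0.1,0,0.2,0,0,0,0,-0.1,0,0.3,0,0,0,0,-0.1,0,0.3,0.4,0,0,0,-0.1,0,0.3,0.5,0,0,0,-0.1,0,0.3,0.5,0,0,0,0,0,-4,0.6,0,0,0,0,0,-9,0.8,0,0,0,0,0,-14,1]'
python3 - <<'E'
from h import *
rep(); go([.451,.34,.26],9)
im,K,Rw,c=cam("wrist")
bar(K,Rw,c,im,[.6316,-.1828],z=.125);bar(K,Rw,c,im,[.6237,-.0811],h=.05,z=.125)
E
```

```text
time: 21.2
ee_pos: [0.6315, -0.1819, 0.2541]
tool_rot: [-2.13, -2.307, 0.001]
contact_force: [0.5, -0.9, -0.6]
width: 0.594
finger_force: 0.0
t 21.2 p [ 0.6315 -0.1819  0.2541] x [-0.08   0.997  0.001] y [ 0.997  0.08  -0.002] z [-0.002  0.001 -1.   ] F [ 0.5 -0.9 -0.6] w 0.594 ff 0.0
shift [ 53.47 -13.82  -0.52]
turn [-0.1  -0.05 -4.41] turn [-7.0000e-02  1.5000e-01  1.7559e+02] j6 -25.3
bar [ 0.6343 -0.1855] closing yaw 4.4 size [14.2 48.4]
bar [ 0.6266 -0.0845] closing yaw 3.8 size [14.1 48.1]
```

```bash
python3 -m creep '[0,0,-4.4,53.5,-13.8,-1,1,0,0,-4.4,53.5,-13.8,-1,1,0,0,-4.4,53.5,-13.8,-1,1,0,0,-4.4,53.5,-13.8,-1,1,0,0,-4.4,53.5,-13.8,-1,1,0,0,-4.4,53.5,-13.8,-1,1,0,0,-4.4,53.5,-13.8,-1,1,0,0,-4.4,53.5,-13.8,-1,1]' && python3 -m creep '[0,0,0,16.8,-4.3,0,1,0,0,0,16.8,-4.3,0,1,0,0,0,16.8,-4.3,0,1,0,0,0,16.8,-4.3,0,1,0,0,0,16.8,-4.3,0,1]'
python3 - <<'E'
from h import *
rep()
im,K,Rw,c=cam("wrist"); save("w7.png",im,1); np.savez("w7.npz",im=im,K=K,Rw=Rw,c=c)
C,a=bar(K,Rw,c,im,[.4513,.4008]); go([*C,.046],a); print(w2px(K,Rw,c,[*C,.06]))
E
```

```text
time: 22.05
ee_pos: [0.5006, 0.1976, 0.2607]
tool_rot: [2.041, 2.388, 0.001]
contact_force: [0.2, 0.4, 0.0]
width: 0.997
finger_force: 0.0
time: 22.55
ee_pos: [0.4313, 0.3576, 0.2603]
tool_rot: [-2.035, -2.393, 0.0]
contact_force: [-0.4, -0.6, -0.3]
width: 0.999
finger_force: 0.0
t 22.55 p [0.4313 0.3576 0.2603] x [-0.161  0.987  0.   ] y [ 0.987  0.161 -0.   ] z [-0.  0. -1.] F [-0.4 -0.6 -0.3] w 0.999 ff 0.0
bar [0.4508 0.4026] closing yaw 11.3 size [11.1 46.6]
shift [ 4.31  2.59 21.43]
turn [-0.01  0.03 -2.15] turn [5.0000e-02 2.0000e-02 1.7785e+02] j6 24.9
[306.7488424  149.30814889]
```

View pics/w7.png

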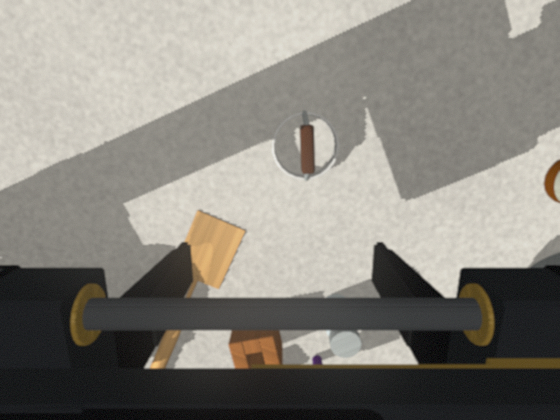

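The third ring's bar is centred at (307,149), as detected, and nothing is near it.

```bash
python3 -m creep '[0,0,-2.1,4.3,2.5,5,0.5,0,0,-2.1,4.3,2.5,10,0.5,0,0,-2.1,4.3,2.5,15,0.5,0,0,-2.1,4.3,2.5,19,0.5,0,0,-2.1,4.3,2.5,21.4,0.5,0,0,-2.1,4.3,2.5,21.4,0.5,0,0,-2.1,4.3,2.5,21.4,0.5]' && python3 -m creep '[0,0,0,0,0,0,0,0,0,0,0,0,0,0,0,0,0,0,0,0,0,0,0,0,0,0,0,0,0,0,0,0,0,0,0,0,0,0,0,0,0,0]'
python3 - <<'E'
from h import *
rep(); go([.6396,-.2845,.22],4.5)
E
```

```text
time: 23.3
ee_pos: [0.4516, 0.4007, 0.047]
tool_rot: [1.998, 2.424, -0.0]
contact_force: [-0.2, -0.4, 0.6]
width: 0.511
finger_force: 0.0
time: 23.9
ee_pos: [0.451, 0.4019, 0.0474]
tool_rot: [1.996, 2.426, 0.001]
contact_force: [-0.7, -0.8, 2.6]
width: 0.145
finger_force: 30.0
t 23.9 p [0.451  0.4019 0.0474] x [-0.193  0.981  0.   ] y [0.981 0.193 0.001] z [ 0.001  0.    -1.   ] F [-0.7 -0.8  2.6] w 0.145 ff 30.0
shift [-70.98   5.3  -17.27]
turn [ 0.04 -0.02  6.61] turn [ 3.0000e-02  6.0000e-02 -1.7339e+02] j6 25.5
```

```bash
python3 -m creep '[0,0,0,0,0,-5,0,0,0,0,0,0,-10,0,0,0,0,0,0,-17.2,0,0,0,0,0,0,-17.2,0,0,0,6.6,-71,5.3,-17.2,0,0,0,6.6,-71,5.3,-17.2,0,0,0,6.6,-71,5.3,-17.2,0,0,0,6.6,-71,5.3,-17.2,0]'
python3 - <<'E'
from h import *
rep(); go([.6396,-.2845,.22],4.5)
E
```

```text
time: 24.7
ee_pos: [0.5035, 0.2071, 0.2182]
tool_rot: [-2.131, -2.308, 0.001]
contact_force: [0.8, -0.3, -1.4]
width: 0.143
finger_force: 30.0
t 24.7 p [0.5035 0.2071 0.2182] x [-0.079  0.997 -0.   ] y [ 0.997  0.079 -0.   ] z [-0. -0. -1.] F [ 0.8 -0.3 -1.4] w 0.143 ff 30.0
shift [-50.08   9.66  -0.17]
turn [-0.02  0.01  0.05] turn [-2.0000e-02 -3.0000e-02 -1.7995e+02] j6 12.2
```

```bash
python3 -m creep '[0,0,0,-50,9.7,0,0,0,0,0,-50,9.7,0,0,0,0,0,-50,9.7,0,0,0,0,0,-50,9.7,0,0,0,0,0,-50,9.7,0,0,0,0,0,-50,9.7,0,0,0,0,0,-50,9.7,0,0,0,0,0,-50,9.7,0,0]' && python3 -m creep '[0,0,0,-10,2,0,0,0,0,0,-10,2,0,0,0,0,0,-10,2,0,0,0,0,0,-10,2,0,0]'
python3 - <<'E'
from h import *
rep(); go([.6396,-.2845,.1125],4.5)
E
```

```text
time: 25.5
ee_pos: [0.6104, -0.1787, 0.218]
tool_rot: [-2.132, -2.306, 0.0]
contact_force: [0.8, -0.1, -1.1]
width: 0.145
finger_force: 30.0
time: 25.9
ee_pos: [0.6378, -0.2758, 0.2173]
tool_rot: [-2.133, -2.303, 0.0]
contact_force: [-0.4, 0.5, -1.1]
width: 0.147
finger_force: 30.0
t 25.9 p [ 0.6378 -0.2758  0.2173] x [-0.076  0.997  0.002] y [ 0.997  0.076 -0.002] z [-0.002  0.001 -1.   ] F [-0.4  0.5 -1.1] w 0.147 ff 30.0
shift [-0.9   0.13 10.48]
turn [-0.1  -0.09 -0.12] turn [-1.4000e-01  1.6000e-01  1.7988e+02] j6 -32.2
```

```bash
python3 -m creep '[0,0,0,-0.9,0.1,4,0,0,0,0,-0.9,0.1,7,0,0,0,0,-0.9,0.1,9,0,0,0,0,-0.9,0.1,9.6,0,0,0,0,-0.9,0.1,10.1,0,0,0,0,-0.9,0.1,10.5,0,0,0,0,-0.9,0.1,10.7,0,0,0,0,-0.9,0.1,10.7,0]'
python3 - <<'E'
from h import *
rep()
E
```

```text
time: 26.7
ee_pos: [0.6404, -0.2838, 0.1127]
tool_rot: [2.131, 2.306, 0.001]
contact_force: [0.4, 0.3, -1.2]
width: 0.146
finger_force: 30.0
t 26.7 p [ 0.6404 -0.2838  0.1127] x [-0.079  0.997 -0.001] y [0.997 0.079 0.001] z [ 0.001 -0.001 -1.   ] F [ 0.4  0.3 -1.2] w 0.146 ff 30.0
```

```bash
python3 -m creep '[0,0,0,0,0,0.2,0,0,0,0,0,0,0.2,0.4,0,0,0,0,0,0.2,0.5,0,0,0,0,0,0.2,0.5,0,0,0,0,0,-4,0.6,0,0,0,0,0,-9,0.8,0,0,0,0,0,-15,0.8,0,0,0,0,0,-15,0.8]' && python3 -m creep '[0,0,0,11,-20,-2,0.8,0,0,0,11,-20,-2,0.8,0,0,0,11,-20,-2,0.8,0,0,0,11,-20,-2,0.8,0,0,0,11,-20,-2,0.8,0,0,0,11,-20,-2,0.8,0,0,0,11,-20,-2,0.8]'
python3 - <<'E'
from h import *
rep()
im,K,Rw,c=cam("wrist"); save("w8.png",im,1.4); np.savez("w8.npz",im=im,K=K,Rw=Rw,c=c)
for w in([.6396,-.2845],[.6316,-.1828],[.6237,-.0811]):
  try: bar(K,Rw,c,im,w,h=.05,z=.125)
  except Exception as e: print(e)
t,K,Rw,c=cam("top"); save("t1.png",t,1.4)
E
```

```text
time: 27.5
ee_pos: [0.6427, -0.2852, 0.271]
tool_rot: [2.124, 2.297, 0.005]
contact_force: [0.1, -0.3, 1.3]
width: 0.677
finger_force: 0.0
time: 28.2
ee_pos: [0.432, -0.1898, 0.2818]
tool_rot: [2.132, 2.306, 0.001]
contact_force: [0.1, -1.1, 0.2]
width: 0.798
finger_force: 0.0
t 28.2 p [ 0.432  -0.1898  0.2818] x [-0.078  0.997 -0.001] y [0.997 0.078 0.001] z [ 0.001 -0.001 -1.   ] F [ 0.1 -1.1  0.2] w 0.798 ff 0.0
max() iterable argument is empty
bar [ 0.6283 -0.1849] closing yaw 3.7 size [21.7 49.7]
bar [ 0.6204 -0.0851] closing yaw 3.2 size [21.1 47.6]
```

View pics/w8.png

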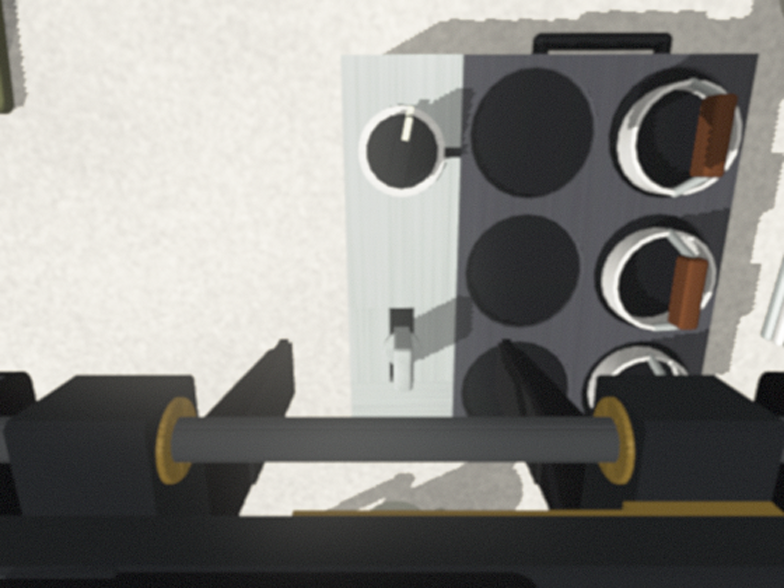

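View pics/t1.png

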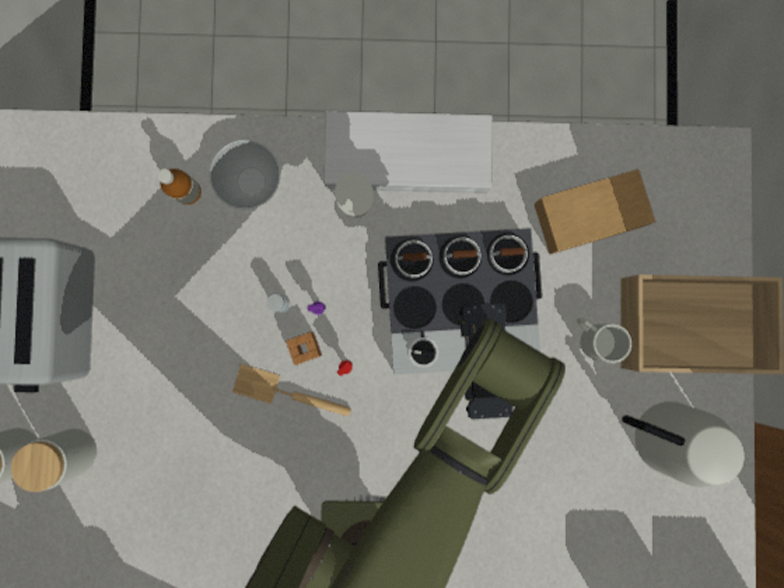

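All three rings lie in the far row: (680,135), (658,280) and (640,385) in the wrist view. No ring is left on the table, and the pin is home. The dial collar is at (402,151), with the pointer stripe at (404,140)–(408,107) and the black tab at (445–463,152).

Run:
```python
from h import *
d=np.load("w8.npz"); K,Rw,c,im=[d[k] for k in("K","Rw","c","im")]
P=lambda u,v,z:px2w(K,Rw,c,(u/1.4,v/1.4),z)[:2]
th=.080; ey=np.array([-np.sin(th),np.cos(th)]); ex=np.array([ey[1],-ey[0]])
for z in(.07,.08):
    X0=P(402,151,z); x0,x1,y0,y1=X0[0]-.06,X0[0]+.06,X0[1]-.06,X0[1]+.06
    r=rect(K,Rw,c,im,x0,x1,y0,y1,z,4000); g=cv2.GaussianBlur(r,(9,9),0).min(2)
    m=(g>205).astype(np.uint8); n,l,st,ce=cv2.connectedComponentsWithStats(m)
    cs=cv2.findContours(m,cv2.RETR_EXTERNAL,2)[0]; big=max(cs,key=cv2.contourArea); (u,v),R=cv2.minEnclosingCircle(big)
    C=np.array([x0+u/4000,y1-v/4000]); print("z",z,"circle",C,R/4, "eye",X0)
    # dark pixels 31..42 mm from the axis
    yy,xx=np.mgrid[:g.shape[0],:g.shape[1]]; D=np.dstack([x0+xx/4000,y1-yy/4000])-C; rr=np.linalg.norm(D,axis=2)
    for lo,hi in((.034,.037),(.035,.039)):
        k=(rr>lo)&(rr<hi)&(g<80)
        ang=np.arctan2(D@ex,D@ey)[k]; sel=(ang>1)&(ang<2.4); print("tab angle",ang[sel].mean(),ang[sel].std(),sel.sum())
    cv2.imwrite("pics/dial%d.png"%(z*1000),cv2.resize(r,(480,480))[:,:,::-1])
for z in(.085,.09,.11): 
    q=P(408,107,z)-P(404,140,z); print("stripe dir",np.arctan2(q@ex,q@ey),np.linalg.norm(q),"end",P(408,107,z),P(404,140,z))
```

```text
z 0.07 circle [ 0.42516463 -0.10745517] 79.70337677001953 eye [ 0.43241463 -0.10770517]
tab angle nan nan 0
tab angle 1.6015857102670148 0.03346125388094322 41
z 0.08 circle [ 0.42440358 -0.10766259] 79.29112243652344 eye [ 0.43227858 -0.10791259]
tab angle nan nan 0
tab angle 1.6076180579946695 0.032209958480984145 64
stripe dir 0.12368855411164578 0.021584322956580103 end [ 0.43393766 -0.07906387] [ 0.43299497 -0.10062759]
stripe dir 0.12368855411164774 0.021280237485386138 end [ 0.43384531 -0.07957547] [ 0.4329159 -0.1008354]
stripe dir 0.12368855411164781 0.020063895600610275 end [ 0.4334759  -0.08162186] [ 0.43259961 -0.10166662]<stdin>:15: RuntimeWarning: Mean of empty slice.
  ret = ret.dtype.type(ret / rcount)
  ret = _var(a, axis=axis, dtype=dtype, out=out, ddof=ddof,
  arrmean = um.true_divide(arrmean, div, out=arrmean,
  ret = ret.dtype.type(ret / rcount)
```

View pics/dial80.png

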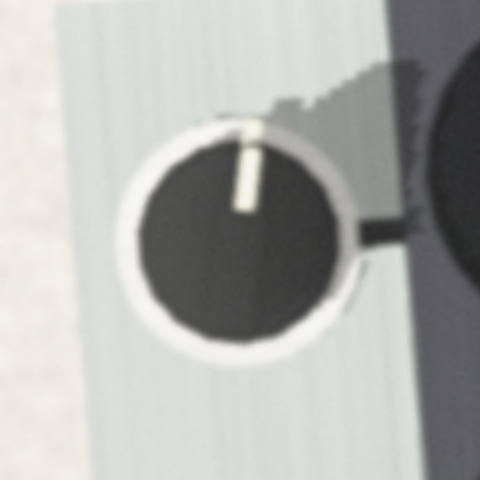

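In the metric crop (4 px/mm, centre = (0.4323,-0.1079)), the dial axis is at (239,240). The skirt radius is 25 mm as specified. The white pointer is at (252,120), about 7° clockwise of world +y, and the tab is centred at (382,232), about 3.2° left of world +x. So about 80° clockwise is needed.

Run:
```python
from h import *
rep(); go([.432,-.108,.15],-7)
```

```text
t 28.3 p [ 0.4326 -0.1901  0.2814] x [-0.078  0.997  0.   ] y [ 0.997  0.078 -0.   ] z [-0.  0. -1.] F [-0.2 -0.2 -0.3] w 0.798 ff 0.0
shift [ 8.19  0.59 13.14]
turn [-1.000e-02 -1.000e-02  1.149e+01] turn [ 1.0000e-02 -1.0000e-02 -1.6851e+02] j6 -34.7
```

```bash
python3 -m creep '[0,0,11.5,8.2,0.6,0,0.5,0,0,11.5,8.2,0.6,3,0.5,0,0,11.5,8.2,0.6,8,0.5,0,0,11.5,8.2,0.6,13,0.5,0,0,11.5,8.2,0.6,13,0.5]' && python3 -m creep '[0,0,0,0,0,2,0.5,0,0,0,0,0,4,0.5,0,0,0,0,0,5.5,0.5,0,0,0,0,0,5.5,0.5]'
python3 - <<'E'
from h import *
rep(); go([.432,-.108,.095],-7)
E
```

```text
time: 28.8
ee_pos: [0.4267, -0.1054, 0.1433]
tool_rot: [-2.341, -2.073, 0.012]
contact_force: [-0.7, 1.1, -0.9]
width: 0.508
finger_force: 0.0
time: 29.2
ee_pos: [0.4319, -0.1079, 0.0968]
tool_rot: [-2.352, -2.08, 0.002]
contact_force: [-0.4, -0.1, 0.0]
width: 0.5
finger_force: 0.0
t 29.2 p [ 0.4319 -0.1079  0.0968] x [0.122 0.992 0.   ] y [ 0.992 -0.122 -0.002] z [-0.002  0.001 -1.   ] F [-0.4 -0.1  0. ] w 0.5 ff 0.0
shift [-0.01  0.01  0.18]
turn [-0.12 -0.03 -0.03] turn [-4.0000e-02  1.8000e-01  1.7997e+02] j6 -13.9
```

```bash
python3 -m creep '[0,0,0,0,0,0.2,0,0,0,0,0,0,0.2,0,0,0,0,0,0,0.2,0,0,0,0,0,0,0.2,0,0,0,0,0,0,0.2,0,0,0,0,0,0,0.2,0]'
python3 - <<'E'
from h import *
rep()
E
```

```text
time: 29.8
ee_pos: [0.4309, -0.1076, 0.0953]
tool_rot: [-2.352, -2.081, 0.003]
contact_force: [-5.0, 0.9, 5.8]
width: 0.146
finger_force: 30.0
t 29.8 p [ 0.4309 -0.1076  0.0953] x [ 0.122  0.993 -0.   ] y [ 0.993 -0.122 -0.002] z [-0.002 -0.    -1.   ] F [-5.   0.9  5.8] w 0.146 ff 30.0
```

```bash
python3 -m creep '[0,0,8,0,-0.1,0,0,0,0,16,0,-0.1,0,0,0,0,24,0,-0.1,0,0,0,0,32,0,-0.1,0,0,0,0,40,0,-0.1,0,0,0,0,40,0,-0.1,0,0]'
python3 - <<'E'
from h import *
rep()
E
```

```text
time: 30.4
ee_pos: [0.4312, -0.1078, 0.0953]
tool_rot: [2.922, 1.151, 0.002]
contact_force: [-0.1, -1.6, 1.5]
width: 0.149
finger_force: 30.0
t 30.4 p [ 0.4312 -0.1078  0.0953] x [0.731 0.682 0.001] y [ 0.682 -0.731  0.002] z [ 0.002 -0.001 -1.   ] F [-0.1 -1.6  1.5] w 0.149 ff 30.0
```

```bash
python3 -m creep '[0,0,8,0,0,0,0,0,0,16,0,0,0,0,0,0,24,0,0,0,0,0,0,32,0,0,0,0,0,0,40,0,0,0,0,0,0,40,0,0,0,0,0,0,40,0,0,0,0]'
python3 - <<'E'
from h import *
rep(); go([.431,-.108,.095],-86.8)
E
```

```text
time: 31.1
ee_pos: [0.4313, -0.1082, 0.0953]
tool_rot: [3.138, 0.089, 0.003]
contact_force: [2.6, -4.6, 0.5]
width: 0.148
finger_force: 30.0
t 31.1 p [ 0.4313 -0.1082  0.0953] x [0.998 0.057 0.002] y [ 0.057 -0.998  0.002] z [ 0.002 -0.002 -1.   ] F [ 2.6 -4.6  0.5] w 0.148 ff 30.0
shift [-0.03 -0.02  0.03]
turn [ 0.12 -0.12  0.06] turn [   0.19    0.18 -179.94] j6 65.8
```

Open, rise, and measure the pointer against the tab (numerically; the 14 pictures are used up).

```bash
python3 -m creep '[0,0,0,0,0,0,0.4,0,0,0,0,0,0,0.5,0,0,0,0,0,0,0.5,0,0,0,0,0,-3,0.5,0,0,0,0,0,-8,0.5,0,0,0,0,0,-13,0.5,0,0,0,0,0,-19,0.5,0,0,0,0,0,-19,0.5]' && python3 -m creep '[0,0,0,-8,0,0,0.5,0,0,0,-8,0,0,0.5,0,0,0,-8,0,0,0.5]'
python3 - <<'E'
from h import *
rep()
im,K,Rw,c=cam("wrist"); np.savez("w9.npz",im=im,K=K,Rw=Rw,c=c)
A=np.array([.4318,-.1078])
for z in(.08,.09,.11):
    h=.06; r=rect(K,Rw,c,im,A[0]-h,A[0]+h,A[1]-h,A[1]+h,z,4000); g=cv2.GaussianBlur(r,(5,5),0)
    yy,xx=np.mgrid[:480,:480]; dx=(xx-240)/4; dy=(240-yy)/4; rr=np.hypot(dx,dy)
    i=g.min(2); m=(rr<24)&(i>150); print(z,"white inside: centroid",dx[m].mean().round(2),dy[m].mean().round(2),m.sum(), "rmin/max",rr[m].min(),rr[m].max())
    t=(rr>34)&(rr<40)&(g.max(2)<80)&(abs(np.arctan2(dy,dx))<.5); print("tab",np.rad2deg(np.arctan2(dy[t],dx[t])).mean(),t.sum(), dx[t].mean(),dy[t].mean())
    s=(rr<34)&(i<90)&(dx>-40); q,w=np.nonzero(s); print("dark ext x",((w.min()-240)/4,(w.max()-240)/4),"y",((240-q.max())/4,(240-q.min())/4))
    n,l,st,ce=cv2.connectedComponentsWithStats(m.astype(np.uint8)); k=1+st[1:,4].argmax(); ys,xs=np.nonzero(l==k); v=cv2.fitLine(np.c_[xs,ys].astype(np.float32),cv2.DIST_L2,0,.01,.01).ravel(); print("stripe line az",np.rad2deg(np.arctan2(-v[1],v[0])),"c",(v[2]-240)/4,(240-v[3])/4,st[k,4])
    for y in range(-14,15,4): print("".join("#" if i[240-4*y,240+4*x]<80 else "+" if i[240-4*y,240+4*x]<160 else "." for x in range(-44,50,1))) if z==.08 else 0
E
```

```text
time: 31.9
ee_pos: [0.4328, -0.108, 0.292]
tool_rot: [3.137, 0.084, 0.016]
contact_force: [0.6, 0.9, 0.8]
width: 0.499
finger_force: 0.0
time: 32.2
ee_pos: [0.3486, -0.1114, 0.2837]
tool_rot: [-3.14, -0.081, 0.001]
contact_force: [0.2, 0.4, -0.8]
width: 0.497
finger_force: 0.0
t 32.2 p [ 0.3486 -0.1114  0.2837] x [ 0.999  0.051 -0.001] y [ 0.051 -0.999 -0.   ] z [-0.001  0.    -1.   ] F [ 0.2  0.4 -0.8] w 0.497 ff 0.0
0.08 white inside: centroid 16.29 0.42 1020 rmin/max 8.75 23.81438640821972
tab 4.1112774331940605 491 36.84725050916497 2.65020366598778
dark ext x (np.float64(-23.75), np.float64(33.75)) y (np.float64(-24.75), np.float64(24.5))
stripe line az 3.595799 c 16.290932 0.41960907 1020
.......................++########################################++....................+++#+++
.....................++#############################################++.................+++++++
....................+################################################+++..............++++++++
...................++###############################+++++++++++++++++++++++++.........++++++++
................
[... 227 characters left out ...]
##############+++++++++++++++++++########
........................++#######################################+++++++++++++++++++++########
0.09 white inside: centroid 15.75 0.43 971 rmin/max 8.25 23.271495439700473
tab 4.176468435616107 479 36.87891440501044 2.6962421711899793
dark ext x (np.float64(-23.25), np.float64(33.75)) y (np.float64(-24.0), np.float64(23.75))
stripe line az 3.6086004 c 15.746651 0.42893982 971
0.11 white inside: centroid 3.24 -0.34 1634 rmin/max 7.5 23.990883685266784
tab 6.763398907211522 660 37.22727272727273 4.489015151515152
dark ext x (np.float64(-22.5), np.float64(33.75)) y (np.float64(-22.75), np.float64(22.5))
stripe line az 3.5313258 c 14.412209 0.39505768 860
```

Pointer azimuth is 3.6° and the tab 3.2–4.1°, well within the 7.5° allowed. A last numeric check of the rings and the pin from the top camera before handing in.

Run:
```python
from h import *
im,K,Rw,c=cam("top")
for w in([.6396,-.2845],[.6316,-.1828],[.6237,-.0811]): bar(K,Rw,c,im,w,h=.045,z=.125)
for p in([.45,.40],[.597,.386],[.626,.136]):
  try: bar(K,Rw,c,im,p,h=.08)
  except ValueError: print("no ring at",p)
d=np.load("w9.npz")
for w in([.6396,-.2845],[.6316,-.1828],[.6237,-.0811]):
  try: bar(d["K"],d["Rw"],d["c"],d["im"],w,h=.045,z=.125)
  except ValueError: print("unseen")
# pin: bright grip top at slot
r=rect(K,Rw,c,im,.40,.49,-.31,-.21,.118,1000); old=rect(*[np.load("top0.npz")[k] for k in("K","Rw","c","im")],.40,.49,-.31,-.21,.118,1000)
m=(old.max(2)<60)&(r.min(2)>90); q=np.argwhere(m); print("slot px now covered",m.sum(),"of",(old.max(2)<60).sum(),"at",.40+q[:,1].mean()/1000,-.21-q[:,0].mean()/1000)
```

```text
bar [ 0.639  -0.2797] closing yaw 3.7 size [17.1 48.2]
bar [ 0.6326 -0.1833] closing yaw 3.2 size [17.5 47.8]
bar [ 0.6247 -0.0827] closing yaw 2.7 size [17.4 47.7]
no ring at [0.45, 0.4]
no ring at [0.597, 0.386]
no ring at [0.626, 0.136]
unseen
unseen
unseen
slot px now covered 477 of 940 at 0.4438218029350105 -0.2559098532494759
```

```bash
python3 -c "
from rig import workorder
print(workorder.finish_job())"
```

```text
the job is handed in; nothing more can be done
None
```

I handed the job in after about 32 s of robot time: the pin is home in the hidden hole, all three rings are in the far-row wells (centres within about 5 mm), and the dial pointer is within about 1° of the marker tab; no verdict came back.

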